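# Hold the compost caddy open by its lever

### The arm

A 6-joint arm with a two-finger parallel gripper is mounted at the origin on a cart in front of the work surface, level with it; the furniture and walls round the work are solid. World frame = base frame: x ahead of the robot, y to its left, z up, the work surface at z = 0. Lengths are in m, angles in degrees, forces in N, time in s.
With the tool pointing down it reaches from about 0.25 to 0.725 m from the base axis. Payload 9.7 kg.
Tool frame: the origin (TCP) lies where the fingers leave the gripper's body, on its centre line; the fingertips stand 73 mm ahead of it and the grasp point (between the pads) lies 54 mm ahead of it; z points along the fingers, y is the line along which they close (so a half turn about z gives the same grasp; the last joint's range is limited). The gripper opens to 85 mm and grips with 20 to 120 N. Pads are 22 mm wide; open, the fingers measure 114 mm over their backs; the gripper's body (76 mm by 85 mm) begins 54 mm behind the grasp point. The pads swing forward as they close: fully open they stand 13 mm farther back than shut.
Start: joints at [0, 4.979, 10.078, 95.1, 0, 90], TCP at [0.55, -0, 0.304] pointing down, gripper open.
Joint ranges: [-179.16, 179.16], [-48.56, 103.87], [-65.8, 70.77], [-126.05, 130.52], [-82.76, 87.17], [-180, 180]. Speed limits (degrees/s): [127.2, 127.2, 147.25, 180, 180, 180].

### API

Orientations are given as [roll, pitch, yaw] about the fixed x, y, z axes, in that order (R = Rz(yaw) Ry(pitch) Rx(roll)).
In Python, from workcell import sensors, imaging, bot gives the robot as it stands.
- The arm moves only by the tool apply_moves, never from a script. Its argument "rows" is a list of rows, each a list of 3 entries, a list of its own where there are three numbers: the shift along the tool's x, y, z in units of 10 cm (1.0 is 10 cm), then the turn, a rotation vector about the tool's x, y, z in units of 30 degrees (1.0 is 30 degrees), then the opening, from 0 (shut) to 1 (fully open). A call has 1 to 20 rows; each row is the pose to reach, as a shift and turn from the pose commanded when the call began, along the tool's axes at that moment; what a row does not reach only later rows make up. A row lasts 1/10 s, in which the tool goes at most 50 mm and 8.59 degrees, less where a joint would pass 70% of its speed; a pose out of reach is approached as far as the arm can. A call with a number of a shift or a turn outside -1 to 1 is refused whole. A call with a gripper value outside its range is refused whole. The fingers move at their own pace and stop on an object; "force" is the grip in N (left out, the last holds). Time passes only in rows, so rows that repeat a pose let the fingers close. It gives the time, the measured TCP pose, the force, the opening and the grip force at its end, in the units of the state.
- sensors.get_obs(): the state, without advancing time (a new reading comes with each control period).
- imaging.camera(name): name is "scene" or "side" or "wrist"; returns (picture, depth): 420x560x3 uint8, red, green, blue; 420x560 float32, m along the optical axis (not along the pixel's ray), 0 where there is no reading.
- imaging.get_calibration(name): a dict with "intrinsics" (3x3 intrinsics, pixels), "dist_coeffs" ([k1, k2, p1, p2, k3] as OpenCV has them; the pictures are not rectified), "world_from_camera" (4x4, takes a point from camera to world coordinates). Camera axes: x right, y down, z forward; pixel columns grow to the right and rows downward; lengths in m; the calibration is good to about 2 mm. A picture is of the moment at which its call begins: read the wrist's pose just before it. get_calibration takes no time and is no camera call; for the wrist camera it gives the pose at the moment of the call.
- bot.job_done(): hands the job in; it is judged then, once.
The state is a dict: "time": time; "q": joint angles; "qd": joint speeds; "joint_efforts": joint torques, N m; "ee_pos": TCP position; "tcp_rot": TCP orientation; "wrist_force": force on the tool from outside, world axes, zero at the start; "torque": the same for the moment, N m; "opening": finger opening in m; "grasp_force": force on a finger pad.
Only numpy, scipy, OpenCV 4.12 (cv2) and the standard library are available. Lean on these libraries where they do the work, as an engineer would, in place of code of your own. Each camera call takes 0.05 s, during which the arm holds its last target. There are 200 camera calls.

### The job

The compost caddy's lever is locked by a safety bolt: push the bolt's upright peg away from the lever, as far as it goes, then press the long end of the lever down as far as it will go so that the heavy flap rises. Finish while still holding the lever down with the flap open, so that scraps can be tipped in. Only push and press with the fingertips: do not touch the flap itself, and do not lift or shift the things standing around.

Things in the scene. Friction and masses are not known exactly. Their poses are not given: they have to be found in the camera images.
- caddy: White open-topped box, 200 (x) x 220 (y) x 100 mm high, fixed, with a steel flap as its lid. It stands sideways: its front (own -x) faces about to the robot's left, its lever side (own -y) the robot. Origin on the worktop under the box's centre, z up. The lever runs along the side (own y -133 mm), pivoted at own x 0, 85 mm high, inside a 98 mm high dark steel cheek. A safety bolt runs across the front.
- lever (a joint): Lever angle, rad: about 0 to 0.02 at rest (long end up, rising 0.16 rad to the caddy's front), grows as the long end is pressed down, stop at 0.4. Steel bar 16 x 12 mm, 0.26 m ahead of the pivot; its short end, 75 mm behind it, lies under a roller on the flap's side. Blocked by the shot bolt at about 0.02 rad. Free, the plate needs about 3 to 8 N; let go, the flap's weight brings it back up.
- lever_plate (a point): Centre of the top of the lever's black finger plate (44 mm along the lever, 40 mm wide, 10 mm thick) at its long end: about 130 mm above the worktop at rest and about 34 mm at the bottom stop; 242 mm from the pivot along the bar and 7 mm above the bar's middle line. Moves with the lever. Its x axis points along the bar toward the pivot.
- bolt (a joint): Position of the safety bolt (12 mm round steel, axis at own x -117 mm of the caddy, 88 mm high, in two dark brackets), m: 0 to 0.004 at the start (its end reaches under the lever), grows as it slides away from the lever (the caddy's own +y, away from the robot), stop at 0.035. Stays where left; about 2 N moves it. Clears the lever from about 0.025 on.
- bolt_peg (a point): Top of the upright round steel peg (12 mm thick, about 35 mm free height, top 139 mm above the worktop) on the bolt, by which it is pushed. At own x -129 mm of the caddy; own y is -60 mm plus the bolt's position. About 59 mm of free space between it and the lever bar to put a fingertip in. It stands about 12 mm in front of the flap's front edge.
- flap: The heavy steel flap (about 0.7 to 1.2 kg, 215 x 226 x 7 mm), closed flat on the box at the start, hinged along the back of the box. Origin in the middle of its plate, 107 mm above the worktop and over the caddy's origin when closed. With the lever at its bottom stop it is tilted open by about 0.46 rad. A wall cupboard hangs above: front about 0.6 m ahead of the base, underside 0.5 m up.
- flap_front (a point): Middle of the front edge of the flap's upper face, 110 mm above the worktop when closed; about 208 mm with the lever at its bottom stop.
- garlic: A garlic bulb, 60 mm, standing loose before the caddy; bystander. Origin at its underside.
- salt_shaker: Salt shaker, glass with a steel cap, 43 mm across, 78 mm high, loose; bystander. Origin at its underside.
- onion: Onion, 75 mm, loose; bystander. Origin at its underside.
- spice_jar: Spice jar with a red cap, 45 mm across, 106 mm high, loose, beside the lever's pivot; bystander. Origin at its underside.
- mug: Two-tone mug, 86 mm across, 99 mm high, loose; bystander. Origin at its underside.
- tomato_tin: Low food tin, 75 mm across, 58 mm high, loose; bystander. Origin at its underside.

How it is judged:
By the outcome, as a careful person would: the job done as asked, in the order asked, and still so for the second after the job is handed in, while the arm keeps its last pose, push and grip.
It also fails if it takes over 35 s, if anything falls off the work surface, if the arm or the gripper's body presses on something with over 40 N, if the wrist force passes 120 N, or if a joint passes its speed limit or range.

## Working session

There is one attempt and no reset: what is moved stays moved. The work goes in short steps, Python scripts to look and compute and a tool call to move; the robot and the scene stay as the last step left them, time stands still between calls to the robot, and variables do not carry over. Pictures are saved under pics/ and viewed, at most 10 in all, crops included, and the job is handed in when it is done.

Besides the shell and the picture viewer there is one more tool, called after "Emit:" by a JSON object that holds its "op" and its "data", one argument or row to a line. apply_moves: Moves the arm, as the interface text tells. Its arguments: {"type":"object","properties":{"rows":{"type":"array"},"force":{"type":"number"}},"required":["rows"]}

```bash
mkdir -p pics
cat > h.py <<'E'
import numpy as np, cv2
from workcell import sensors, imaging, bot
def shot(n,f):
    c=imaging.get_calibration(n); p,d=imaging.camera(n)
    cv2.imwrite(f'pics/{f}.png',p[:,:,::-1]); np.savez(f'{f}.npz',p=p,d=d,K=c['intrinsics'],D=c['dist_coeffs'],T=c['world_from_camera'])
def cloud(f):
    z=np.load(f+'.npz'); h,w=z['d'].shape
    uv=np.stack(np.meshgrid(np.arange(w),np.arange(h)),-1).reshape(-1,1,2).astype(float)
    n=cv2.undistortPoints(uv,z['K'],np.array(z['D']))[:,0]
    d=z['d'].reshape(-1); P=np.c_[n*d[:,None],d]
    return (P@z['T'][:3,:3].T+z['T'][:3,3]).reshape(h,w,3)
E
python3 - <<'E'
from h import *
s=sensors.get_obs(); print(s)
shot('scene','s1'); shot('side','d1')
E
```

```text
{'time': 0.0, 'q': array([ 6.63308391e-04,  5.01153528e+00,  1.00341806e+01,  9.51000566e+01,
       -1.52718951e-03,  8.99977062e+01]), 'qd': array([-0.01337033,  0.03067312, -0.06859544, -0.05189804,  0.08086463,
       -0.09784929]), 'joint_efforts': array([ 7.68234549e-04, -5.20392072e+01,  4.64802504e+01,  1.63646933e-02,
        2.23589603e-05, -6.77332673e-05]), 'ee_pos': array([5.49863815e-01, 7.04314195e-07, 3.03176384e-01]), 'tcp_rot': array([-1.79922589e+02,  1.52408894e-03,  9.00029592e+01]), 'wrist_force': array([-0.01510546, -0.21431284,  0.43262764]), 'torque': array([0.04759485, 0.0606972 , 0.0364304 ]), 'grasp_force': 0.0, 'opening': 0.0857363066027696}
```

View pics/s1.png

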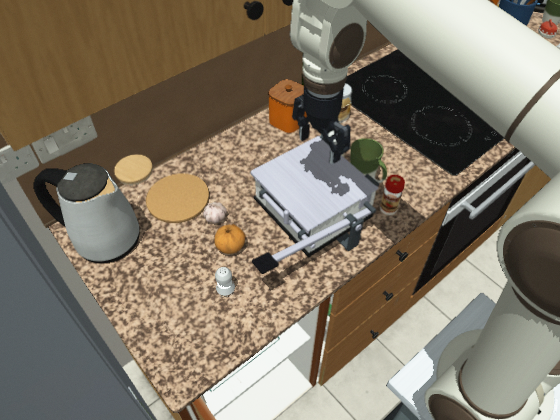

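View pics/d1.png

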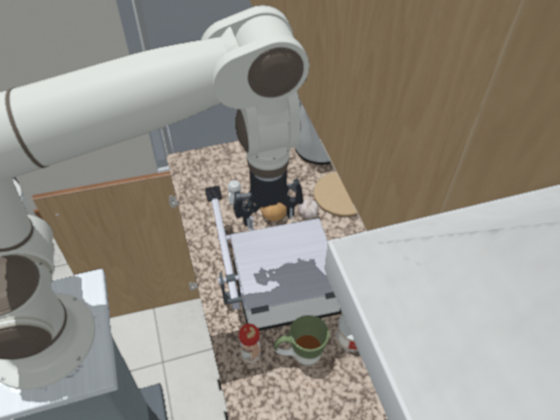

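The scene view shows the flap around (315,185), the lever from (350,235) to the black plate at (264,263), the salt shaker at (224,282), the onion at (230,240) and the garlic at (214,213). The side view shows the plate at (213,192). Next I measure the flap and the plate.

Run:
```python
from h import *
from scipy import ndimage
for f,px in (('s1',[(264,263),(224,282),(230,240),(214,213),(300,245),(240,185)]),('d1',[(213,192),(235,187),(225,240),(275,212),(228,235)])):
    C=cloud(f)
    for u,v in px: print(f,(u,v),np.round(np.nanmedian(C[v-1:v+2,u-1:u+2].reshape(-1,3),0),4))
    m=(abs(C[...,2]-.109)<.008)&(C[...,0]>.25)&(C[...,0]<.75)&(abs(C[...,1])<.35)
    l,n=ndimage.label(ndimage.binary_opening(m,iterations=2)); k=1+np.argmax(ndimage.sum(m,l,range(1,n+1)))
    P=C[l==k]; print('flap',cv2.minAreaRect((P[:,:2]*1000).astype(np.float32)),P[:,2].mean(),len(P))
    # things between flap front and above
    p=np.load(f+'.npz')['p'].astype(int).max(2)
    m=(p<60)&(C[...,2]>.1)&(C[...,2]<.16)&(C[...,0]<.6)&(C[...,1]>0)
    l,n=ndimage.label(m)
    for k in range(1,n+1):
        if (l==k).sum()>15: print('dark',np.median(C[l==k],0),(l==k).sum(), C[l==k].min(0),C[l==k].max(0))
    m=(C[...,2]>.122)&(C[...,2]<.15)&(C[...,0]<.6)&(C[...,0]>.2)&(C[...,1]>0)&(C[...,1]<.3)
    l,n=ndimage.label(m,np.ones((3,3)))
    for k in range(1,n+1):
        if (l==k).sum()>3: print('high',np.round(np.median(C[l==k],0),3),(l==k).sum(), np.argwhere(l==k).mean(0))
```

```text
s1 (264, 263) [0.4589 0.2217 0.13  ]
s1 (224, 282) [0.5144 0.2911 0.0587]
s1 (230, 240) [0.5978 0.2127 0.0541]
s1 (214, 213) [0.699  0.1893 0.0385]
s1 (300, 245) [0.4548 0.1284 0.1139]
s1 (240, 185) [ 0.7615  0.0659 -0.0013]
flap ((578.8602294921875, -29.677459716796875), (224.79800415039062, 234.0222930908203), 86.46780395507812) 0.10983532007069209 6336
dark [0.45962298 0.22092022 0.12880469] 317 [0.44166943 0.19705402 0.12101229] [0.48186507 0.24035777 0.13412525]
dark [0.04317772 0.19793247 0.14993936] 92 [0.02463823 0.18973426 0.11564898] [0.0602402  0.20510338 0.15978201]
high [0.528 0.105 0.133] 32 [212.90625 285.84375]
high [0.461 0.218 0.128] 382 [261.55235602 265.90837696]
d1 (213, 192) [0.4645 0.2146 0.128 ]
d1 (235, 187) [0.5319 0.2658 0.0705]
d1 (225, 240) [0.4614 0.0767 0.1027]
d1 (275, 212) [0.6167 0.1702 0.0469]
d1 (228, 235) [ 0.4821  0.1671 -0.0005]
flap ((580.2044677734375, -32.96350860595703), (230.5382080078125, 227.53787231445312), 85.44754028320312) 0.10858865278024733 6957
dark [0.47460071 0.21423772 0.12745254] 53 [0.46503176 0.1898995  0.11774888] [0.48031207 0.22867395 0.13114651]
dark [0.45838789 0.21763836 0.12782342] 33 [0.44912572 0.2013223  0.12221041] [0.4667064  0.23124666 0.13124398]
high [0.464 0.215 0.127] 201 [192.3681592  212.85572139]
high [0.462 0.181 0.123] 6 [203.16666667 215.16666667]
high [0.535 0.098 0.132] 11 [219.27272727 251.27272727]
```

The fit is consistent: caddy origin about (0.58,-0.03), yaw about -94°. That predicts the plate at (0.464,0.219) and the peg at (0.529,0.103), and both match what I measured. I'll close the fingers and go above the gap between the peg and the lever.

Emit:
{"op": "apply_moves", "data": {
  "rows": [
    [[0.5,-0.28,0],[0,0,0],0],
    [[1,-0.55,0.2],[0,0,0],0],
    [[1,-0.55,0.5],[0,0,0],0],
    [[1,-0.55,0.5],[0,0,0],0],
    [[1,-0.55,0.5],[0,0,0],0],
    [[1,-0.55,0.5],[0,0,0],0],
    [[1,-0.55,0.5],[0,0,0],0],
    [[1,-0.55,0.5],[0,0,0],0]
  ]
}}

```text
time: 0.9
ee_pos: [0.4957, 0.0994, 0.2549]
tcp_rot: [179.9, -0.0, 89.9]
wrist_force: [0.2, 0.3, -0.1]
opening: 0.0001
grasp_force: 0.0
```

Run:
```python
from h import *
s=sensors.get_obs(); print(s['ee_pos'],s['tcp_rot'],s['opening'])
shot('wrist','w1');shot('scene','s2')
```

```text
[0.49570787 0.09938232 0.2548583 ] [ 1.79920664e+02 -1.38325906e-02  8.99289030e+01] 0.00014492824446122102
```

View pics/w1.png

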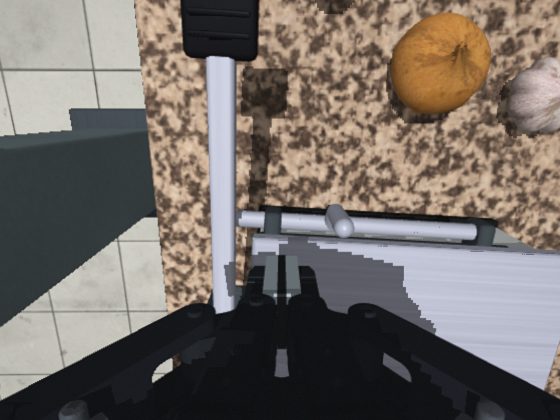

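The wrist view shows the peg, its top at about (345,229), between the brackets at columns 272 and 485. The bolt's end at (243,220) is under the lever bar (column 222), and the plate is at (220,25). I measure these points.

Run:
```python
from h import *
C=cloud('w1')
for u,v in [(345,229),(343,224),(338,212),(220,45),(220,30),(272,222),(485,232),(222,100),(222,200),(222,270),(300,228),(300,262),(430,245),(282,255),(282,275),(260,280)]: print((u,v),np.round(np.median(C[v-1:v+2,u-1:u+2].reshape(-1,3),0),4))
m=(C[...,2]>.1)&(C[...,2]<.145)&(C[...,0]>.51)&(C[...,0]<.56)&(C[...,1]>.09)&(C[...,1]<.125)
for lo in (.1,.125,.135):
  P=C[m&(C[...,2]>lo)]; print(lo,len(P),P.min(0),P.max(0),np.median(P,0))
```

```text
(345, 229) [0.5322 0.1054 0.1388]
(343, 224) [0.531  0.108  0.1379]
(338, 212) [0.531  0.1101 0.12  ]
(220, 45) [0.4639 0.2033 0.1271]
(220, 30) [0.4644 0.2102 0.1283]
(272, 222) [0.4895 0.0968 0.0991]
(485, 232) [0.6377 0.0891 0.0987]
(222, 100) [0.4628 0.176  0.1227]
(222, 200) [0.4583 0.116  0.1133]
(222, 270) [0.4544 0.0632 0.1043]
(300, 228) [0.5091 0.091  0.0944]
(300, 262) [0.5084 0.0726 0.1117]
(430, 245) [0.5977 0.0817 0.1046]
(282, 255) [0.496  0.1106 0.1877]
(282, 275) [0.4959 0.1105 0.2063]
(260, 280) [0.4873 0.1066 0.2028]
0.1 635 [0.52621772 0.0956822  0.10010447] [0.53816166 0.11059738 0.14069213] [0.53064185 0.10756203 0.13321297]
0.125 409 [0.52626798 0.09903087 0.12502361] [0.53816166 0.11048974 0.14069213] [0.53117064 0.10656016 0.13672347]
0.135 286 [0.52648089 0.09956675 0.1350144 ] [0.53738862 0.11039608 0.14069213] [0.53168566 0.10543382 0.13771814]
```

Emit:
{"op": "apply_moves", "data": {
  "rows": [
    [[0.1,0,0],[0,0,0],0],
    [[0.1,0,0.3],[0,0,0],0],
    [[0.1,0,0.5],[0,0,0],0],
    [[0.1,0,0.65],[0,0,0],0],
    [[0.1,0,0.65],[0,0,0],0],
    [[0.09,0.1,0.65],[0,0,0],0],
    [[0.09,0.15,0.65],[0,0,0],0],
    [[0.08,0.2,0.65],[0,0,0],0],
    [[0.08,0.25,0.65],[0,0,0],0],
    [[0.07,0.3,0.65],[0,0,0],0],
    [[0.07,0.35,0.65],[0,0,0],0],
    [[0.06,0.4,0.65],[0,0,0],0],
    [[0.06,0.44,0.65],[0,0,0],0],
    [[0.06,0.48,0.65],[0,0,0],0],
    [[0.06,0.48,0.65],[0,0,0],0]
  ]
}}

```text
time: 2.5
ee_pos: [0.5435, 0.1059, 0.1887]
tcp_rot: [180.0, 0.0, 90.0]
wrist_force: [0.2, 0.0, -0.6]
opening: -0.0002
grasp_force: 0.0
```

Emit:
{"op": "apply_moves", "data": {
  "rows": [
    [[0,0.02,0],[0,0,0],0],
    [[0,0.04,0],[0,0,0],0],
    [[0,0.06,0],[0,0,0],0],
    [[0,0.06,0],[0,0,0],0]
  ]
}}

```text
time: 2.9
ee_pos: [0.5468, 0.1059, 0.1886]
tcp_rot: [-179.7, 0.0, 90.0]
wrist_force: [-15.6, -0.5, 7.0]
opening: -0.0003
grasp_force: 7.9
```

Run:
```python
from h import *
shot('wrist','w2')
C=cloud('w2')
m=(C[...,2]>.135)&(C[...,2]<.145)&(C[...,0]>.51)&(C[...,0]<.62)&(C[...,1]>.08)&(C[...,1]<.125)
P=C[m]; print(len(P)); print(P.min(0),P.max(0))
```

```text
1181
[0.53292862 0.09970364 0.13500349] [0.57093208 0.1177609  0.14498321]
```

View pics/w2.png

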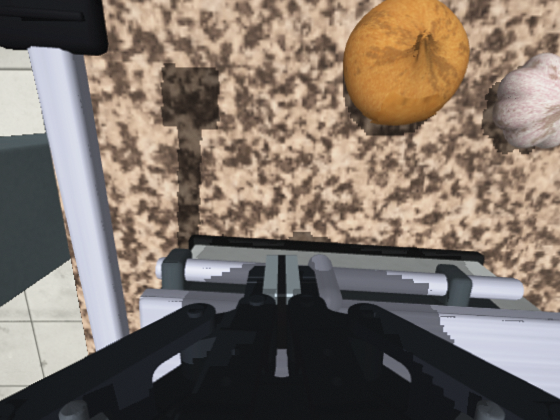

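The bolt moved about 33 mm and the force rose to 15.6 N, so it is at its stop. In the picture its end at (160,268) has drawn back to the bracket, clear of the lever bar. Now I back off, rise, and go over the plate.

Emit:
{"op": "apply_moves", "data": {
  "rows": [
    [[0,-0.08,0],[0,0,0],0],
    [[0,-0.15,0],[0,0,0],0],
    [[0,-0.15,-0.3],[0,0,0],0],
    [[0,-0.15,-0.6],[0,0,0],0],
    [[0.3,-0.4,-0.6],[0,0,0],0],
    [[0.6,-0.7,-0.6],[0,0,0],0],
    [[1,-0.85,-0.6],[0,0,0],0],
    [[1,-0.85,-0.6],[0,0,0],0],
    [[1,-0.85,-0.6],[0,0,0],0]
  ]
}}

```text
time: 3.85
ee_pos: [0.4636, 0.2067, 0.2491]
tcp_rot: [179.9, -0.0, 90.1]
wrist_force: [0.1, 0.4, -0.0]
opening: -0.0
grasp_force: 0.0
```

Run:
```python
from h import *
s=sensors.get_obs(); print(s['ee_pos'],s['wrist_force'])
shot('wrist','w3');shot('scene','s3')
C=cloud('w3'); p=np.load('w3.npz')['p'].max(2)
m=(abs(C[...,2]-.128)<.012)&(p<70)&(abs(C[...,0]-.464)<.04)&(C[...,1]>.18)&(C[...,1]<.26)
P=C[m];print(len(P),P.min(0),P.max(0))
C=cloud('s3')
for n,r in (('shaker',(.45,.57,.25,.33)),):
    m=(C[...,2]>.03)&(C[...,2]<.09)&(C[...,0]>r[0])&(C[...,0]<r[1])&(C[...,1]>r[2])&(C[...,1]<r[3]); P=C[m]; print(n,len(P),P.min(0),P.max(0))
```

```text
[0.46359929 0.2067327  0.24914274] [ 0.12999346  0.4305319  -0.00531688]
4614 [0.44351346 0.19656275 0.12271047] [0.48500866 0.24108671 0.13448704]
shaker 302 [0.50891096 0.26423629 0.03000138] [0.54400215 0.30175719 0.08006776]
```

View pics/w3.png

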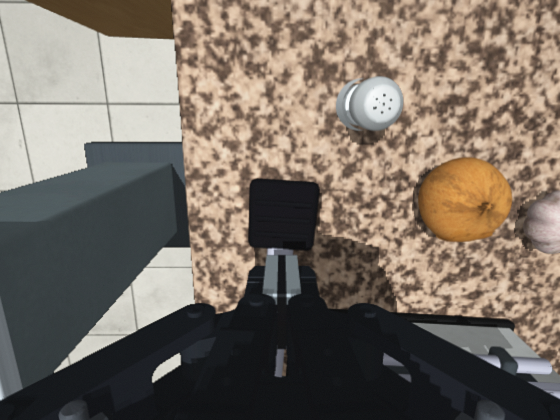

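The plate is at (283,213) in the view, measured centre (0.464,0.219). The shaker at (370,103) is well clear. I move 10 mm outward and press down.

Emit:
{"op": "apply_moves", "data": {
  "rows": [
    [[0.1,0,0.2],[0,0,0],0],
    [[0.1,0,0.4],[0,0,0],0],
    [[0.1,0,0.47],[0,0,0],0],
    [[0.1,0,0.53],[0,0,0],0],
    [[0.1,0,0.59],[0,0,0],0],
    [[0.1,0,0.65],[0,0,0],0],
    [[0.1,0,0.71],[0,0,0],0],
    [[0.1,0,0.77],[0,0,0],0],
    [[0.1,0,0.83],[0,0,0],0],
    [[0.1,0,0.89],[0,0,0],0],
    [[0.1,0,0.95],[0,0,0],0],
    [[0.1,0,1],[0,0,0],0],
    [[0.1,0,1],[0,0,0],0]
  ]
}}

```text
time: 5.25
ee_pos: [0.4649, 0.216, 0.1499]
tcp_rot: [179.9, -0.1, 90.0]
wrist_force: [0.2, 3.7, 4.9]
opening: 0.0001
grasp_force: 2.8
```

Emit:
{"op": "apply_moves", "data": {
  "rows": [
    [[0,0,0.06],[0,0,0],0],
    [[0,0,0.12],[0,0,0],0],
    [[0,0,0.18],[0,0,0],0],
    [[0,0,0.24],[0,0,0],0],
    [[0,0,0.3],[0,0,0],0],
    [[0,0,0.35],[0,0,0],0],
    [[0,0,0.39],[0,0,0],0],
    [[0,0,0.42],[0,0,0],0],
    [[0,0,0.44],[0,0,0],0],
    [[0,0,0.44],[0,0,0],0]
  ]
}}

```text
time: 6.25
ee_pos: [0.4649, 0.2152, 0.1081]
tcp_rot: [179.8, 0.0, 89.9]
wrist_force: [-6.4, -5.3, 22.4]
opening: 0.0003
grasp_force: 9.9
```

Emit:
{"op": "apply_moves", "data": {
  "rows": [
    [[0,0,0.01],[0,0,0],0],
    [[0,0,0.01],[0,0,0],0],
    [[0,0,0.01],[0,0,0],0],
    [[0,0,0.01],[0,0,0],0],
    [[0,0,0.01],[0,0,0],0]
  ]
}}

```text
time: 6.75
ee_pos: [0.465, 0.2152, 0.1078]
tcp_rot: [179.8, 0.0, 89.9]
wrist_force: [-8.9, -7.2, 28.8]
opening: -0.0002
grasp_force: 13.0
```

Run:
```python
from h import *
s=sensors.get_obs(); print(s['ee_pos'],s['wrist_force'])
shot('scene','s4');C=cloud('s4')
m=(C[...,2]>.1)&(C[...,2]<.25)&(C[...,0]>.52)&(C[...,0]<.66)&(C[...,1]>-.1)&(C[...,1]<.1); P=C[m]
A=np.c_[P[:,:2],np.ones(len(P))];k=np.linalg.lstsq(A,P[:,2],rcond=None)[0];print('tilt',np.arctan(np.hypot(*k[:2])),'zmax',np.percentile(P[:,2],99))
```

```text
[0.46495237 0.21516812 0.1078183 ] [-8.90331247 -7.24181577 28.83675541]
tilt 0.8823864809788945 zmax 0.20507308521669834
```

View pics/s4.png

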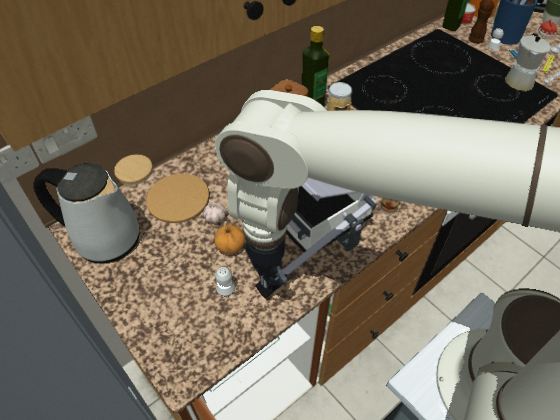

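The plate is down at (266,288) with a firm 29 N at the stop. The flap edge measures about 0.205 m (0.208 m expected when open), and the shaker, onion and garlic haven't moved. Handing in.

```bash
python3 -c "
from workcell import bot
print(bot.job_done())"
```

```text
the job is handed in; nothing more can be done
None
```

I pushed the bolt to its stop, then pressed the lever to its bottom stop, and handed the job in at about 7 s still holding it there at about 29 N. The flap's front edge measured about 205 mm up, against 208 mm expected. The shaker, onion and garlic stayed put; the arm hid the other items from my last picture.

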